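# Lever open the snapped-shut fastener tin with a filling knife

## Task

The hinged fastener tin has snapped shut too tight to open by hand: take the filling knife, slip its blade through the thumb notch at the tin's front and lever the lid up until it springs free of its clips (with the blade, not with your fingers). Then swing the lid right back as far as it goes and lay the knife down flat on the bench again. Leave the other things on the bench where they are.

Things in the scene. Friction and masses are not known exactly. Their poses are not given: they have to be found in the camera images.
- tin: Bare tinplate box, 130 mm deep (x), 200 mm wide (y), walls 80 mm high, 3.5 mm thick; heavy, fixed to the bench. Origin: centre of its underside. x points from the front wall (with the notch, facing the robot within 0.3 rad) to the back wall, which carries the hinge; z is up. Filled to 34 mm above the bench (some reels and dividers to 52 mm): the room under the lid is free.
- notch (a point): Centre of the thumb notch at the outside of the tin's front wall, 74 mm above the bench; the tin's axes. The notch is cut right through the wall's top edge, 80 mm wide, 12 mm high: its sill (to lever on) is 68 mm, the shut lid's underside 80 mm above the bench. The hinge axis, along y, is 130 mm behind it (+x), 6 mm higher. Over it the lid's edge is flush with the wall, so it shows from above.
- lid: The tin's lid, 200 mm wide, 4 mm thick (7 mm in its raised middle), 0.18 kg, underside flat but for two small nibs near its front corners. Origin on the hinge axis, mid-length, level with the underside; x points from the front edge to the hinge, z out of the lid's top. Beside the notch a folded edge stands 6 mm out in front of the wall and hangs 8 mm down.
- lid_edge (a point): The middle of the lid's front edge over the notch, at the level of its underside, 130 mm from the hinge axis; carried by the lid.
- hinge (a joint): Lid angle: 0 shut, grows as the lid goes up, 1.57 upright, 1.9 fully back at its stop. Two spring clips inside the front wall hold the shut lid; they let go when its front edge is raised 3 to 4 mm (0.03 rad) with 6 to 7 N there in all. After that the stiff hinge needs about 2 N at that edge, and the lid stays at whatever angle it is left.
- knife: Filling knife, 200 mm long, lying on its handle. Origin on the handle's underside, 75 mm from the butt; x towards the blade's tip, z up. Wooden handle 26 mm wide, 22 mm thick, x from -75 to +35 mm; then a steel collar and a flat, stiff blade 2.4 mm thick, flaring to 46 mm wide, ending at x = 125 mm; its middle plane is 11 mm above the underside. About 0.16 kg, balances 20 mm in front of the origin.
- knife_tip (a point): Middle of the square end of the knife's blade, at half its thickness, with the knife's axes.
- brush: Flat paint brush lying on the bench, about 205 mm long, 44 mm wide, 14 mm thick; origin on its underside. It may lie on either side of the tin, the knife then lies on the other. A bystander.
- paint_tin: Round paint tin, 84 mm across, 100 mm high; origin at its foot. A bystander.
- solvent_can: Upright rectangular can, 60 by 100 mm, 185 mm high with its cap; origin at its foot. A bystander.
- glue_jar: Jar with a white cap, 72 mm across, 90 mm high; origin at its foot. A bystander.
- tape_roll: Roll of paper tape lying flat, 100 mm across, 25 mm high; origin at the middle of its underside. A bystander.

How it is judged:
On the way, in this order (a step that is already met when the one before it is completed fails the run):
1. the knife has levered the lid out of its clips (0.15 rad or more, knife bearing on it, fingers off it) (value of joint hinge above 0.15 rad and contact force between knife and lid above 0.3 N and contact force between the fingers and lid below 0.3 N), for 0.1 s.
2. the lid is swung back past upright (1.6 rad or more) (value of joint hinge above 1.6 rad), for 0.2 s.
At the end, for the whole second after the job is handed in: The lid stands at rest, swung back to 1.6 rad or more (its stop is at 1.9); the knife lies flat on the bench itself (either side up, tilted less than 0.2 rad, the blade's tip less than 25 mm and the origin less than 28 mm above it), at rest and let go (value of joint hinge above 1.6 rad and velocity of joint hinge between -0.1 and 0.1 rad/s and height (world z) of knife below 0.028 m and height (world z) of knife_tip below 0.025 m and (angle between knife's own z axis and vertical below 0.2 rad or angle between knife's own z axis and vertical above 2.94 rad) and linear speed of knife below 0.03 m/s and contact force between the fingers and knife below 0.1 N); the robot touches nothing.
It fails at once if the fingers push on the lid while it is still down (less than 0.15 rad open) (value of joint hinge below 0.15 rad and contact force between the fingers and lid above 2 N).
It fails at once if the knife is dropped or thrown (linear speed of knife above 0.9 m/s and contact force between the fingers and knife below 0.2 N).
It fails at once if one of the brush, paint tin, solvent can, glue jar or tape roll is knocked over or shifted by more than 50 mm (distance of any of brush, paint_tin, solvent_can, glue_jar, tape_roll from where it was at the start of the episode above 0.05 m or angle between any of brush, paint_tin, solvent_can, glue_jar, tape_roll's own z axis and vertical above 0.5 rad).
It also fails if it takes over 58 s, if anything falls off the work surface, if the arm or the gripper's body presses on something with over 40 N, if the wrist force passes 120 N, or if a joint passes its speed limit or range.

## Robot

A 6-joint arm with a two-finger parallel gripper is mounted at the origin on the work surface. World frame = base frame: x ahead of the robot, y to its left, z up, the work surface at z = 0. Lengths are in m, angles in rad, forces in N, time in s.
With the tool pointing down it reaches from about 0.4 to 0.925 m from the base axis. Payload 12.5 kg.
Tool frame: the origin (TCP) lies at the very end of the fingers, on their centre line; the grasp point (between the pads) lies 19 mm behind it; z points along the fingers, y is the line along which they close (so a half turn about z gives the same grasp; the last joint's range is limited). The gripper opens to 95 mm and grips with 3 to 60 N. Pads are 20 mm wide; open, the fingers measure 119 mm over their backs; the gripper's body (75 mm by 180 mm) begins 59 mm behind the grasp point.
Start: joints at [1.118, 0.491, 1.559, -0, 1.092, -0.106], TCP at [0.212, 0.588, 0.215] pointing down, gripper open.
Joint ranges: [-3.1, 3.1], [-0.84, 2.19], [0.05, 2.79], [-1.13, 4.28], [0.06, 2.93], [-2.69, 2.69]. Speed limits (rad/s): [2.22, 2.22, 2.79, 3.14, 3.14, 3.14].

## Interface

Orientations are given as a 3x3 rotation matrix whose columns are the frame's x, y, z axes.
In Python, from cell import bot, eyes, ticket gives the robot as it stands.
- The arm moves only by the tool move_arm, never from a script. Its argument "rows" is a list of rows, each a list of 7 numbers: the shift along the world's x, y, z in m, then the turn, a rotation vector about the world's x, y, z in rad, then the opening, from -1 (shut) to 1 (fully open). In form: [[dx, dy, dz, ax, ay, az, gripper], ...]. A call has exactly 8 rows; each row shifts and turns the commanded pose from where the row before left it; what a row does not reach is not made up. A row lasts 1/10 s, in which the tool goes at most 50 mm and 8.59 degrees, less where a joint would pass 70% of its speed; a pose out of reach is approached as far as the arm can. A call with a gripper value outside its range is refused whole. The fingers move at their own pace and stop on an object; "grip_force" is the grip in N (left out, the last holds). Time passes only in rows, so rows that do not move let the fingers close, or fill a call up. It gives the time, the measured TCP pose, the force, the opening and the grip force at its end, in the units of the state.
- bot.sense(): the state, without advancing time (a new reading comes with each control period).
- eyes.read_camera(name): name is "side" or "top"; returns (picture, depth): 400x640x3 uint8, red, green, blue; 400x640 float32, m along the optical axis (not along the pixel's ray), 0 where there is no reading.
- eyes.camera_model(name): a dict with "camera_matrix" (3x3 intrinsics, pixels), "world_from_camera" (4x4, takes a point from camera to world coordinates). Camera axes: x right, y up, looking along -z (the intrinsics and any distortion apply to the point x, -y, -z); pixel columns grow to the right and rows downward; lengths in m; the calibration is good to about 2 mm. A picture is of the moment at which its call begins. camera_model takes no time and is no camera call.
- ticket.job_done(): hands the job in; it is judged then, once.
The state is a dict: "t": time; "joints": joint angles; "qd": joint speeds; "effort": joint torques, N m; "tool_pos": TCP position; "orientation": TCP orientation; "ft_force": force on the tool from outside, world axes, zero at the start; "moment": the same for the moment, N m; "width": opening from 0.0 (shut) to 1.0 (fully open); "gripper_force": force on a finger pad.
Only numpy, scipy, OpenCV 4.12 (cv2) and the standard library are available. Lean on these libraries where they do the work, as an engineer would, in place of code of your own. Each camera call takes 0.05 s, during which the arm holds its last target. There are 200 camera calls.

## Working session

There is one attempt and no reset: what is moved stays moved. The work goes in short steps, Python scripts to look and compute and a tool call to move; the robot and the scene stay as the last step left them, time stands still between calls to the robot, and variables do not carry over. Pictures are saved under pics/ and viewed, at most 10 in all, crops included, and the job is handed in when it is done.

Besides the shell and the picture viewer there is one more tool, called after "Request:" by a JSON object that holds its "fn" and its "kwargs", one argument or row to a line. move_arm: Moves the arm, as the interface text tells. Its arguments: {"type":"object","properties":{"rows":{"type":"array"},"grip_force":{"type":"number"}},"required":["rows"]}

```bash
ls; mkdir -p pics; cat > h.py <<'E'
import numpy as np,cv2
from cell import bot,eyes,ticket
def look(n):
    p,d=eyes.read_camera(n); m=eyes.camera_model(n); return p,d,m
def pts(d,m):
    K=np.array(m["camera_matrix"]);T=np.array(m["world_from_camera"])
    v,u=np.mgrid[:d.shape[0],:d.shape[1]]
    x=(u-K[0,2])/K[0,0]*d;y=(v-K[1,2])/K[1,1]*d
    P=np.stack([x,-y,-d],-1)@T[:3,:3].T+T[:3,3]
    P[d==0]=np.nan
    return P
E
python3 - <<'E'
from h import *
for n in("top","side"):
    p,d,m=look(n); cv2.imwrite(f"pics/{n}0.png",p[:,:,::-1]); np.savez(f"{n}0.npz",p=p,d=d,K=m["camera_matrix"],T=m["world_from_camera"])
    print(n,{k:np.round(v,4).tolist() if k in("camera_matrix","world_from_camera") else v for k,v in m.items()},(d==0).mean())
s=bot.sense();print(s)
E
```

```text
pics
top {'camera_matrix': [[460.6957, 0.0, 310.3815], [0.0, 460.6957, 200.3992], [0.0, 0.0, 1.0]], 'world_from_camera': [[-0.0101, 0.9945, -0.1043, 0.4369], [-0.9999, -0.0097, 0.0052, -0.0165], [0.0041, 0.1043, 0.9945, 1.3897], [0.0, 0.0, 0.0, 1.0]]} 0.003921875
side {'camera_matrix': [[498.3607, 0.0, 315.8678], [0.0, 498.3607, 197.0065], [0.0, 0.0, 1.0]], 'world_from_camera': [[0.9597, 0.1473, -0.2395, 0.1767], [-0.2805, 0.563, -0.7774, -1.2638], [0.0204, 0.8132, 0.5816, 1.0167], [0.0, 0.0, 0.0, 1.0]]} 0.00401171875
{'t': 0.1, 'joints': array([ 1.11840812e+00,  4.91470230e-01,  1.55937235e+00, -1.95637304e-05,
        1.09170527e+00, -1.05612731e-01]), 'qd': array([-0.00091165, -0.0020077 , -0.00336448,  0.00011908, -0.00029142,
        0.00029682]), 'effort': array([ 2.28451849e-03, -6.13627052e+01, -2.58606827e+01,  6.94058253e-02,
        4.71005717e-02, -5.81433346e-05]), 'tool_pos': array([0.2123155 , 0.58761015, 0.2141438 ]), 'orientation': array([[-9.40476561e-01,  3.39858318e-01, -4.01915971e-04],
       [ 3.39858545e-01,  9.40476166e-01, -8.66698445e-04],
       [ 8.34377158e-05, -9.51704150e-04, -9.99999544e-01]]), 'ft_force': array([ 0.02769982, -0.1735344 ,  0.29378731]), 'moment': array([-0.0037256 ,  0.00494617, -0.03293115]), 'gripper_force': 0.0, 'width': 1.0016037251006469}
```

View pics/top0.png

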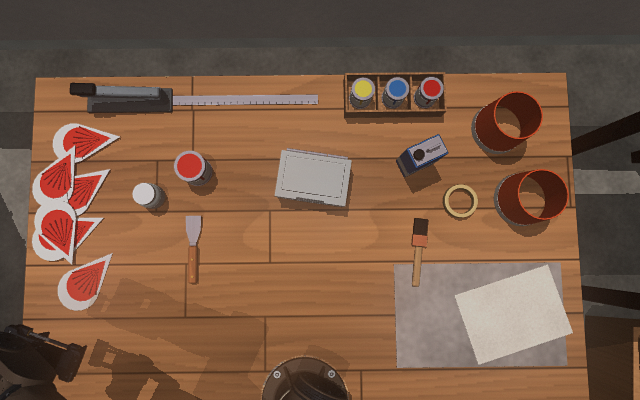

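View pics/side0.png

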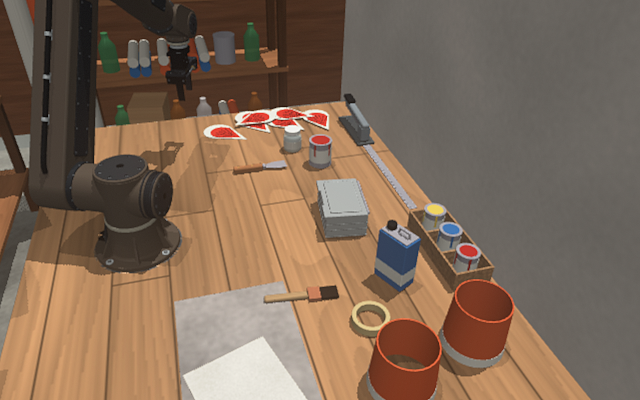

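The top view shows the tin at about (313,178) with its front facing down towards the robot. The knife is at (194,250) with its tip up at (194,216), the brush is on the right at (418,250), and the paint tin and jar are at (191,167) and (147,196).

```bash
python3 - <<'E'
from h import *
z=np.load("top0.npz");p,d=z["p"],z["d"]
P=pts(d,dict(camera_matrix=z["K"],world_from_camera=z["T"]))
def roi(u0,u1,v0,v1,lo,hi):
    M=np.zeros(d.shape,bool);M[v0:v1,u0:u1]=1
    return M&(P[...,2]>lo)&(P[...,2]<hi)
print("table z",np.nanmedian(P[225:250,220:260,2]))
M=roi(180,210,210,290,.004,.05)
hsv=cv2.cvtColor(p,cv2.COLOR_RGB2HSV)
print(hsv[215:285:5,194])
def rect(M,tag):
    Q=P[M];(c,s,a)=cv2.minAreaRect(Q[:,:2].astype(np.float32)*1000)
    print(tag,M.sum(),"c",np.round(c,1),"s",np.round(s,1),a,"z",np.percentile(Q[:,2],[5,50,95]).round(4));return Q
Q=rect(M,"knife")
c=Q[:,:2].mean(0);e=np.linalg.svd(Q[:,:2]-c,full_matrices=0)[2][0];e*=np.sign(e[0]);t=(Q[:,:2]-c)@e
print("axis",e,np.degrees(np.arctan2(e[1],e[0])),"ends",c+e*t.min(),c+e*t.max(),t.max()-t.min())
n=np.array([-e[1],e[0]])
for a in np.arange(t.min(),t.max(),.015):
    k=(t>=a)&(t<a+.015); w=(Q[k,:2]-c)@n; print(round(a-t.min(),3),w.min().round(4),w.max().round(4),np.median(Q[k,2]).round(4))
M=roi(260,365,135,220,.07,.11);Q=rect(M,"lid");print(cv2.boxPoints(cv2.minAreaRect(Q[:,:2].astype(np.float32)*1000)).round(1))
for tag,b in dict(brush=(405,435,210,295),paint=(170,215,145,195),jar=(128,170,178,215),can=(390,455,130,180)).items(): rect(roi(*b,.006,.3),tag)
big=cv2.resize(p[140:220,265:365,::-1],None,fx=6,fy=6,interpolation=cv2.INTER_CUBIC)
cv2.imwrite("pics/tin.png",big)
E
```

```text
table z 0.0004651225036639284
[[ 12 104 159]
 [176  22 162]
 [175  26 165]
 [176  25 164]
 [175  28 164]
 [178  29 166]
 [  3  51 129]
 [ 11 156 163]
 [ 12 157 161]
 [ 11 155 160]
 [ 11 155 156]
 [ 11 160 153]
 [ 12 157 148]
 [ 11 158 158]]
knife 906 c [440.  323.5] s [234.6  87.9] 0.7956750988960266 z [0.0045 0.0143 0.0248]
axis [0.99978217 0.02087145] 1.195933008256901 ends [0.32285743 0.32307397] [0.55750259 0.32797242] 0.23469628893204514
0.0 -0.0355 0.0418 0.005
0.015 -0.0264 0.0389 0.0195
0.03 -0.0383 0.0418 0.0198
0.045 -0.0356 0.0328 0.0201
0.06 -0.0415 0.0415 0.0198
0.075 -0.0452 0.0378 0.0209
0.09 -0.0447 0.0414 0.0202
0.105 -0.0456 0.0387 0.0207
0.12 -0.0272 0.0351 0.0175
0.135 -0.031 0.0385 0.0132
0.15 -0.0452 0.0199 0.0123
0.165 -0.0305 0.0416 0.012
0.18 -0.0454 0.0376 0.0119
0.195 -0.0466 0.0264 0.0115
0.21 -0.0458 0.0412 0.01
0.225 -0.0397 0.0385 0.0051
lid 3440 c [643.9 -31.8] s [204.5 144.6] 80.96238708496094 z [0.081  0.0861 0.091 ]
[[ 556.4 -121.4]
 [ 699.3 -144.2]
 [ 731.4   57.8]
 [ 588.6   80.5]]
brush 813 c [ 424.9 -348. ] s [ 87.3 250. ] 87.98063659667969 z [0.0067 0.0126 0.0181]
paint 1008 c [681.1 334.9] s [150.6 133.4] 1.4307137727737427 z [0.0087 0.099  0.1046]
jar 679 c [601.3 463.1] s [110.  118.5] 5.977481842041016 z [0.0145 0.0873 0.094 ]
can 1254 c [ 719.8 -365.8] s [196.1 147.3] 87.924072265625 z [0.0086 0.166  0.1858]
```

View pics/tin.png

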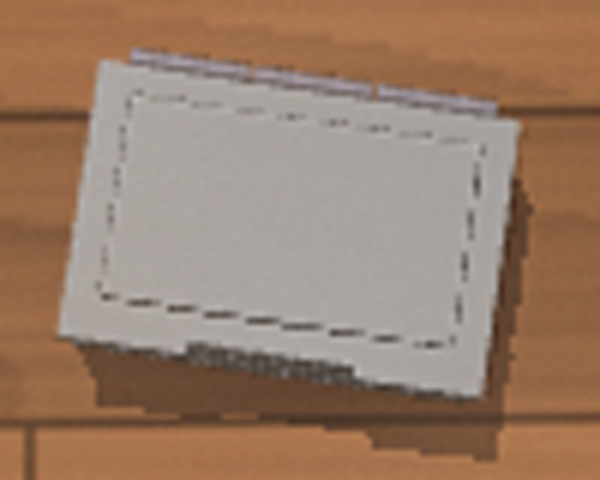

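The crop shows the lid's front edge running from (60,332) to (482,398). The notch lies between about (188,345) and (355,372), and the hinge strip is at the top, so the front does face the robot.

```bash
python3 - <<'E'
from h import *
z=np.load("top0.npz");p,K,T=z["p"],z["K"],z["T"]
def ray(u,v,h):
    r=T[:3,:3]@np.array([(u-K[0,2])/K[0,0],-(v-K[1,2])/K[1,1],-1]);return T[:3,3]+r*(h-T[2,3])/r[2]
f=lambda x,y,h:ray(265+(x+.5)/6-.5,140+(y+.5)/6-.5,h)[:2]
C={k:f(*v,.084) for k,v in dict(TL=(101,60),TR=(520,122),BL=(60,332),BR=(482,398),NL=(188,345),NR=(355,370)).items()}
for k,v in C.items():print(k,v.round(4))
xs=(C["TL"]+C["TR"]-C["BL"]-C["BR"]);ys=C["TL"]+C["BL"]-C["TR"]-C["BR"]
print("yaw from x,y",np.degrees(np.arctan2(xs[1],xs[0])),np.degrees(np.arctan2(-ys[0],ys[1])),np.linalg.norm(xs)/2,np.linalg.norm(ys)/2)
print("notch mid",(C["NL"]+C["NR"])/2,"corner mid front",(C["BL"]+C["BR"])/2,"center",sum(C[k] for k in("TL","TR","BL","BR"))/4)
hsv=cv2.cvtColor(p,cv2.COLOR_RGB2HSV);R=np.zeros(p.shape[:2],bool);R[205:292,175:215]=1
for tag,M,h in(("handle",R&(hsv[...,1]>138),.018),("blade",R&(hsv[...,1]<60),.012)):
    M=M.astype(np.uint8);n,l,st,_=cv2.connectedComponentsWithStats(M);i=1+st[1:,4].argmax();v,u=np.nonzero(l==i)
    Q=np.array([ray(a,b,h)[:2] for a,b in zip(u,v)]);c,s,a=cv2.minAreaRect((Q*1000).astype(np.float32))
    print(tag,len(Q),np.round(c,1),np.round(s,1),a,"mean",Q.mean(0),"x",Q[:,0].min(),Q[:,0].max())
E
```

```text
TL [0.7219 0.0587]
TR [ 0.6898 -0.1421]
BL [0.5905 0.0786]
BR [ 0.5571 -0.1215]
NL [0.5837 0.0178]
NR [ 0.571  -0.0614]
yaw from x,y -8.734735953127123 -9.28914770020889 0.13358769072224289 0.20309453262086122
notch mid [ 0.57736595 -0.02178933] corner mid front [ 0.57379924 -0.02143624] center [ 0.63981841 -0.03157956]
handle 3036 [443.7 321.2] [255.7 116.4] 0.6680134534835815 mean [0.43444246 0.31946921] x 0.31651204492265744 0.5708476593077536
blade 366 [494.8 327.4] [87.1 41.8] 0.8492400646209717 mean [0.50109267 0.32775708] x 0.4513559558967952 0.5380374777294158
```

```bash
python3 - <<'E'
from h import *
z=np.load("top0.npz");p,K,T,d=z["p"],z["K"],z["T"],z["d"]
P=pts(d,dict(camera_matrix=K,world_from_camera=T))
R=np.zeros(d.shape,bool);R[205:292,175:215]=1
M=(R&(P[...,2]>.0155)).astype(np.uint8);n,l,st,_=cv2.connectedComponentsWithStats(M);i=1+st[1:,4].argmax();Q=P[l==i]
print(len(Q),Q.mean(0),np.percentile(Q,[1,99],axis=0).round(4),cv2.minAreaRect((Q[:,:2]*1000).astype(np.float32)))
vx=cv2.fitLine((Q[:,:2]*1000).astype(np.float32),cv2.DIST_HUBER,0,.01,.01).ravel();print(vx)
E
```

```text
356 [0.40026216 0.32623953 0.02133874] [[0.3433 0.3136 0.0157]
 [0.4601 0.3396 0.0288]] ((401.8312683105469, 326.073974609375), (123.33731079101562, 26.45941925048828), 0.9290140271186829)
[9.9989754e-01 1.4315486e-02 4.0081244e+02 3.2617770e+02]
```

Request:
{"fn": "move_arm", "kwargs": {
  "rows": [
    [0.028, -0.0327, -0.01, 0, 0, 0.045, 1],
    [0.028, -0.0327, -0.01, 0, 0, 0.045, 1],
    [0.028, -0.0327, -0.01, 0, 0, 0.045, 1],
    [0.028, -0.0327, -0.01, 0, 0, 0.045, 1],
    [0.028, -0.0327, -0.01, 0, 0, 0.045, 1],
    [0.028, -0.0327, -0.01, 0, 0, 0.045, 1],
    [0.028, -0.0327, -0.01, 0, 0, 0.045, 1],
    [0.026, -0.0317, -0.01, 0, 0, 0.045, 1]
  ],
  "grip_force": 60
}}

```text
t: 0.9
tool_pos: [0.4354, 0.3257, 0.1342]
orientation: [[-1.0, -0.015, -0.0], [-0.015, 1.0, 0.0], [0.0, 0.0, -1.0]]
ft_force: [-1.1, 0.1, 0.1]
width: 1.001
gripper_force: 0.0
```

Request:
{"fn": "move_arm", "kwargs": {
  "rows": [
    [0, 0.001, -0.03, 0, 0, 0, 1],
    [0, 0, -0.03, 0, 0, 0, 1],
    [0, 0, -0.03, 0, 0, 0, 1],
    [0, 0, -0.025, 0, 0, 0, 1],
    [0, 0, -0.015, 0, 0, 0, 1],
    [0, 0, 0, 0, 0, 0, -1],
    [0, 0, 0, 0, 0, 0, -1],
    [0, 0, 0, 0, 0, 0, -1]
  ]
}}

```text
t: 1.7
tool_pos: [0.4348, 0.3285, 0.0056]
orientation: [[-1.0, -0.013, 0.001], [-0.013, 1.0, 0.001], [-0.001, 0.001, -1.0]]
ft_force: [0.0, 0.8, -1.1]
width: 0.801
gripper_force: 0.0
```

Request:
{"fn": "move_arm", "kwargs": {
  "rows": [
    [0, 0, 0, 0, 0, 0, -1],
    [0, 0, 0, 0, 0, 0, -1],
    [0, 0, 0, 0, 0, 0, -1],
    [0, 0, 0.02, 0, 0, 0, -1],
    [0, 0, 0.03, 0, 0, 0, -1],
    [0, 0, 0.03, 0, 0, 0, -1],
    [0, 0, 0.02, 0, 0, 0, -1],
    [0, 0, 0, 0, 0, 0, -1]
  ]
}}

```text
t: 2.5
tool_pos: [0.4353, 0.3288, 0.1073]
orientation: [[-1.0, -0.013, 0.004], [-0.013, 1.0, 0.002], [-0.004, 0.002, -1.0]]
ft_force: [-0.3, 1.0, -0.8]
width: 0.128
gripper_force: 0.0
```

The fingers are slow and were still open when I lifted, so I'll reopen and repeat the grasp.

Request:
{"fn": "move_arm", "kwargs": {
  "rows": [
    [0, -0.002, 0, 0, 0, 0, 0.2],
    [0, 0, 0, 0, 0, 0, 0.2],
    [0, 0, 0, 0, 0, 0, 0.2],
    [0, 0, 0, 0, 0, 0, 0.2],
    [0, 0, 0, 0, 0, 0, 0.2],
    [0, 0, -0.03, 0, 0, 0, 0.2],
    [0, 0, -0.03, 0, 0, 0, 0.2],
    [0, 0, -0.015, 0, 0, 0, 0.2]
  ]
}}

```text
t: 3.3
tool_pos: [0.4337, 0.3258, 0.0275]
orientation: [[-1.0, -0.013, -0.002], [-0.013, 1.0, -0.001], [0.002, -0.001, -1.0]]
ft_force: [0.1, 0.2, 0.1]
width: 0.597
gripper_force: 0.0
```

```bash
python3 - <<'E'
from h import *
p,d,m=look("side");cv2.imwrite("pics/s1.png",cv2.resize(p[60:260,150:400,::-1],None,fx=3,fy=3))
s=bot.sense();print(s["tool_pos"],s["width"])
E
```

```text
[0.43319669 0.32546678 0.02613835] 0.6001777356199989
```

View pics/s1.png

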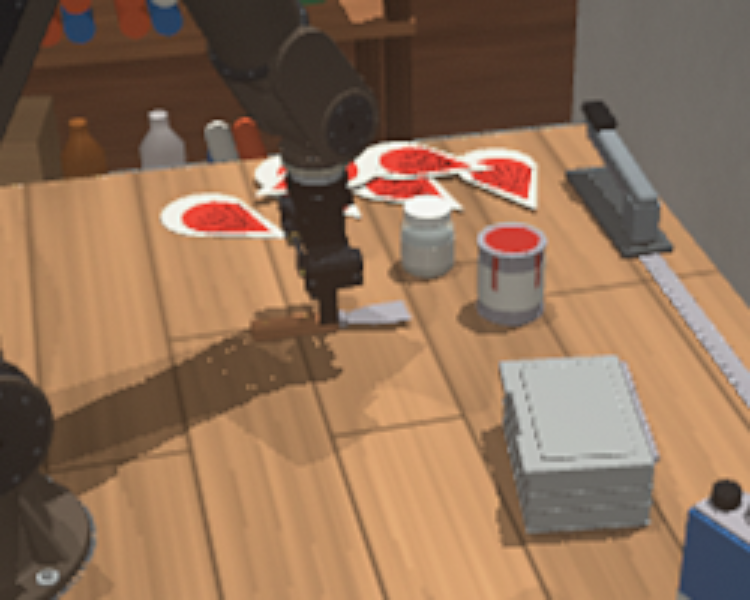

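The fingers straddle the front of the handle at about (328,310) and the knife has not moved. I'll go down and close fully.

Request:
{"fn": "move_arm", "kwargs": {
  "rows": [
    [-0.005, 0.001, -0.012, 0, 0, 0, 0.2],
    [0, 0, -0.0095, 0, 0, 0, 0.2],
    [0, 0, 0, 0, 0, 0, -1],
    [0, 0, 0, 0, 0, 0, -1],
    [0, 0, 0, 0, 0, 0, -1],
    [0, 0, 0, 0, 0, 0, -1],
    [0, 0, 0, 0, 0, 0, -1],
    [0, 0, 0, 0, 0, 0, -1]
  ]
}}

```text
t: 4.15
tool_pos: [0.4297, 0.3273, 0.0086]
orientation: [[-1.0, -0.013, 0.001], [-0.013, 1.0, 0.0], [-0.001, 0.0, -1.0]]
ft_force: [0.6, -0.1, 5.3]
width: 0.267
gripper_force: 60.0
```

Request:
{"fn": "move_arm", "kwargs": {
  "rows": [
    [0, 0, 0, 0, 0, 0, -1],
    [0, 0, 0, 0, 0, 0, -1],
    [0, 0, 0, 0, 0, 0, -1],
    [0, 0, 0, 0, 0, 0, -1],
    [0, 0, 0, 0, 0, 0, -1],
    [0, 0, 0, 0, 0, 0, -1],
    [0, 0, 0, 0, 0, 0, -1],
    [0, 0, 0, 0, 0, 0, -1]
  ]
}}

```text
t: 4.95
tool_pos: [0.4297, 0.3273, 0.0086]
orientation: [[-1.0, -0.013, 0.001], [-0.013, 1.0, 0.0], [-0.001, 0.0, -1.0]]
ft_force: [-0.4, -0.7, 6.6]
width: 0.266
gripper_force: 60.0
```

Request:
{"fn": "move_arm", "kwargs": {
  "rows": [
    [0, 0, 0.03, 0, 0, 0, -1],
    [0.001, -0.03, 0.03, 0, 0, -0.025, -1],
    [0.001, -0.042, 0.03, 0, 0, -0.025, -1],
    [0.001, -0.045, 0, 0, 0, -0.025, -1],
    [0.001, -0.048, 0, 0, 0, -0.025, -1],
    [0.001, -0.048, 0, 0, 0, -0.025, -1],
    [0.001, -0.048, 0, 0, 0, -0.025, -1],
    [0.001, -0.046, 0, 0, 0, -0.022, -1]
  ]
}}

```text
t: 5.75
tool_pos: [0.436, 0.0197, 0.0973]
orientation: [[-0.987, 0.159, 0.0], [0.159, 0.987, 0.0], [-0.0, 0.0, -1.0]]
ft_force: [0.9, -0.0, -1.2]
width: 0.264
gripper_force: 60.0
```

Request:
{"fn": "move_arm", "kwargs": {
  "rows": [
    [0.001, -0.02, 0, 0, 0, 0, -1],
    [0, 0, 0, 0, 0, 0, -1],
    [0, 0, 0, 0, 0, 0, -1],
    [0, 0, 0, 0, 0, 0, -1],
    [0, 0, 0, 0, 0, 0, -1],
    [0, 0, 0, 0, 0, 0, -1],
    [0, 0, 0, 0, 0, 0, -1],
    [0, 0, 0, 0, 0, 0, -1]
  ]
}}

```text
t: 6.55
tool_pos: [0.4374, 0.0018, 0.0972]
orientation: [[-0.988, 0.158, -0.0], [0.158, 0.988, 0.0], [0.0, 0.0, -1.0]]
ft_force: [-0.2, 0.2, -1.2]
width: 0.269
gripper_force: 60.0
```

```bash
python3 - <<'E'
from h import *
s=bot.sense();print(s["tool_pos"],s["ft_force"],s["moment"])
p,d,m=look("side");np.savez("s2.npz",p=p,d=d,K=m["camera_matrix"],T=m["world_from_camera"]);a=cv2.resize(p[120:270,230:400,::-1],None,fx=4,fy=4)[:, :680]
p,d,m=look("top");np.savez("t2.npz",p=p,d=d,K=m["camera_matrix"],T=m["world_from_camera"])
cv2.imwrite("pics/s2.png",a);cv2.imwrite("pics/t2.png",cv2.resize(p[130:300,240:390,::-1],None,fx=3.5,fy=3.5))
E
```

```text
[0.43736324 0.00184734 0.09721595] [-0.16609266  0.15230262 -1.23487181] [-0.03008757  0.03579141  0.00238587]
```

View pics/s2.png

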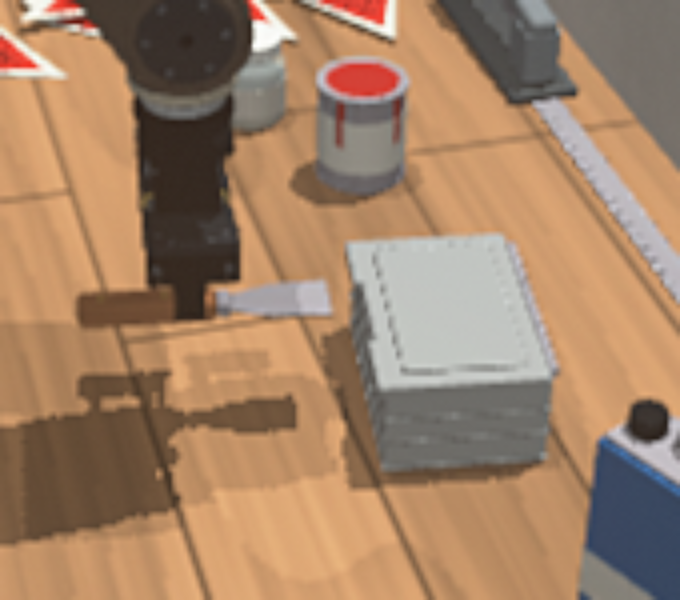

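View pics/t2.png

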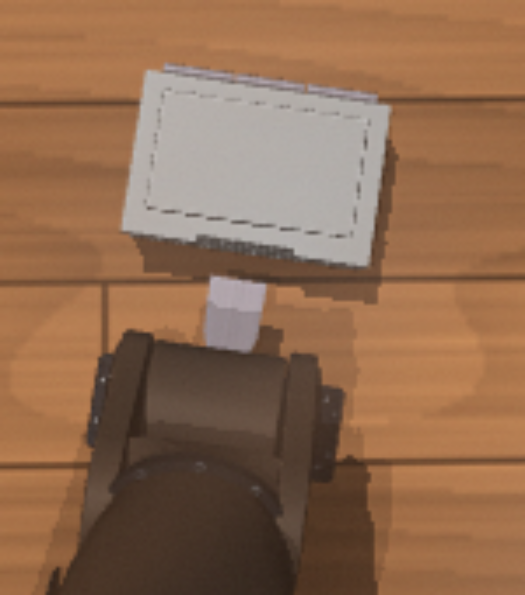

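The side view shows the knife held level, with the blade tip at about (328,298) in front of the tin. From above, the tip at (238,278) sits in line with the notch at (245,247). Next I'll measure the tip's position and height.

```bash
python3 - <<'E'
from h import *
t=np.array([.988,-.157]);n=np.array([.157,.988]);N=np.array([.578,-.022])
for f,(u0,u1,v0,v1) in dict(t2=(294,320,206,240),s2=(284,318,184,202)).items():
    z=np.load(f+".npz");p,d=z["p"],z["d"];P=pts(d,dict(camera_matrix=z["K"],world_from_camera=z["T"]))
    hsv=cv2.cvtColor(p,cv2.COLOR_RGB2HSV);M=np.zeros(d.shape,bool);M[v0:v1,u0:u1]=1
    M&=(hsv[...,1]<60)&(P[...,2]>.06)&(P[...,2]<.14);Q=P[M];a=(Q[:,:2]-N)@t;b=(Q[:,:2]-N)@n
    print(f,len(Q),"a",np.percentile(a,[2,98]),"b",np.percentile(b,[2,50,98]))
    for lo in np.arange(-.1,0,.01):
        k=(a>lo)&(a<lo+.01)
        if k.sum()>4:print(round(lo,2),k.sum(),np.median(Q[k,2]).round(4),np.median(b[k]).round(4))
z=np.load("s2.npz");P=pts(z["d"],dict(camera_matrix=z["K"],world_from_camera=z["T"]));print("lid z side",np.nanmedian(P[190:208,332:350,2]),"top",np.nanmedian(pts(np.load("t2.npz")["d"],dict(camera_matrix=np.load("t2.npz")["K"],world_from_camera=np.load("t2.npz")["T"]))[165:185,300:330,2]))
E
```

```text
t2 306 a [-0.08718492 -0.03347958] b [-0.01975775  0.00133765  0.02219369]
-0.09 42 0.1012 0.0011
-0.08 54 0.1011 0.0014
-0.07 52 0.1013 0.0017
-0.06 58 0.1002 0.0025
-0.05 54 0.1009 0.0002
-0.04 46 0.1015 0.0014
s2 196 a [-0.11939385 -0.03035539] b [-0.02178733 -0.00038637  0.03084368]
-0.1 18 0.0979 0.0017
-0.09 23 0.0984 -0.0014
-0.08 25 0.0979 0.0041
-0.07 24 0.0987 -0.0012
-0.06 25 0.0978 -0.0019
-0.05 26 0.0977 -0.0022
-0.04 17 0.0986 0.0004
lid z side 0.08450447240418085 top 0.0874798336644349
```

Request:
{"fn": "move_arm", "kwargs": {
  "rows": [
    [0, 0, -0.013, 0, 0, 0, -1],
    [0, 0, -0.013, 0, 0, 0, -1],
    [0, 0, 0, 0, 0, 0, -1],
    [0, 0, 0, 0, 0, 0, -1],
    [0.013, -0.0021, 0, 0, 0, 0, -1],
    [0.013, -0.0021, 0, 0, 0, 0, -1],
    [0.006, -0.001, 0, 0, 0, 0, -1],
    [0, 0, 0, 0, 0, 0, -1]
  ]
}}

```text
t: 7.45
tool_pos: [0.4699, -0.0038, 0.0716]
orientation: [[-0.987, 0.158, 0.001], [0.158, 0.987, -0.0], [-0.001, 0.0, -1.0]]
ft_force: [-0.2, 0.7, -0.7]
width: 0.27
gripper_force: 60.0
```

Request:
{"fn": "move_arm", "kwargs": {
  "rows": [
    [0.006, -0.001, 0, 0, 0, 0, -1],
    [0.006, -0.001, 0, 0, 0, 0, -1],
    [0.006, -0.001, 0, 0, 0, 0, -1],
    [0.006, -0.001, 0, 0, 0, 0, -1],
    [0.006, -0.001, 0, 0, 0, 0, -1],
    [0.006, -0.001, 0, 0, 0, 0, -1],
    [0, 0, 0, 0, 0, 0, -1],
    [0, 0, 0, 0, 0, 0, -1]
  ]
}}

```text
t: 8.25
tool_pos: [0.5052, -0.0096, 0.0711]
orientation: [[-0.987, 0.158, -0.0], [0.158, 0.987, 0.0], [0.0, 0.0, -1.0]]
ft_force: [-0.3, -0.9, -1.8]
width: 0.269
gripper_force: 60.0
```

Request:
{"fn": "move_arm", "kwargs": {
  "rows": [
    [0.005, -0.0008, 0, 0, 0, 0, -1],
    [0.005, -0.0008, 0, 0, 0, 0, -1],
    [0, 0, -0.004, 0, 0, 0, -1],
    [0, 0, 0, 0, 0, 0, -1],
    [0.0001, 0, -0.0025, -0.0063, -0.0395, 0, -1],
    [0.0002, 0, -0.0026, -0.0063, -0.0395, 0, -1],
    [0.0003, 0, -0.0025, -0.0063, -0.0395, 0, -1],
    [0.0004, -0.0001, -0.0026, -0.0063, -0.0395, 0, -1]
  ]
}}

```text
t: 9.05
tool_pos: [0.5161, -0.0113, 0.0569]
orientation: [[-0.975, 0.158, 0.159], [0.156, 0.987, -0.025], [-0.161, 0.0, -0.987]]
ft_force: [0.6, -0.1, -2.0]
width: 0.271
gripper_force: 60.0
```

Request:
{"fn": "move_arm", "kwargs": {
  "rows": [
    [0.0005, -0.0001, -0.0025, -0.0063, -0.0395, 0, -1],
    [0.0006, -0.0001, -0.0025, -0.0063, -0.0395, 0, -1],
    [0.0007, -0.0001, -0.0025, -0.0063, -0.0395, 0, -1],
    [0.0008, -0.0001, -0.0025, -0.0063, -0.0395, 0, -1],
    [0, 0, 0, 0, 0, 0, -1],
    [0, 0, 0, 0, 0, 0, -1],
    [0, 0, 0, 0, 0, 0, -1],
    [0, 0, 0, 0, 0, 0, -1]
  ]
}}

```text
t: 9.85
tool_pos: [0.5188, -0.0117, 0.0469]
orientation: [[-0.938, 0.158, 0.309], [0.15, 0.987, -0.049], [-0.313, 0.0, -0.95]]
ft_force: [-1.7, 0.9, -2.9]
width: 0.271
gripper_force: 60.0
```

```bash
cat > lid.py <<'E'
from h import *
import sys
s=bot.sense();print(s["t"],s["tool_pos"].round(4),s["ft_force"].round(1),s["moment"].round(2),s["orientation"].round(3).tolist())
t=np.array([.988,-.157]);n=np.array([.157,.988]);N=np.array([.578,-.022])
for c in ("side","top"):
    p,d,m=look(c);np.savez(c+"L.npz",p=p,d=d,K=m["camera_matrix"],T=m["world_from_camera"]);P=pts(d,m)
    hsv=cv2.cvtColor(p,cv2.COLOR_RGB2HSV)
    a=(P[...,:2]-N)@t;b=(P[...,:2]-N)@n
    M=(np.abs(b)<.1)&(a>-.06)&(a<.2)&(P[...,2]>.075)&(hsv[...,1]<60)&(P[...,2]<.3)
    print(c,M.sum())
    for lo in np.arange(-.03,.2,.02):
        k=M&(a>lo)&(a<lo+.02)&(np.abs(b)>.035)
        if k.sum()>15: print(round(lo+.01,3),k.sum(),np.percentile(P[k][:,2],[10,50,90]).round(4))
E
python3 lid.py
```

```text
9.85 [ 0.5188 -0.0117  0.0469] [-1.7  0.9 -2.9] [0.18 0.8  0.04] [[-0.938, 0.158, 0.309], [0.15, 0.987, -0.049], [-0.313, 0.0, -0.95]]
side 1551
0.0 129 [0.084  0.0875 0.0908]
0.02 146 [0.0857 0.0889 0.0924]
0.04 146 [0.0852 0.0886 0.0919]
0.06 134 [0.0844 0.0877 0.0904]
0.08 145 [0.0829 0.0866 0.0894]
0.1 138 [0.0823 0.0858 0.088 ]
0.12 130 [0.0796 0.0822 0.0859]
0.14 44 [0.0771 0.0803 0.0835]
top 3366
0.0 253 [0.0864 0.0906 0.0943]
0.02 322 [0.0876 0.0915 0.095 ]
0.04 312 [0.0883 0.0917 0.0951]
0.06 314 [0.0865 0.0908 0.0939]
0.08 309 [0.0856 0.0893 0.0932]
0.1 311 [0.0846 0.0882 0.092 ]
0.12 294 [0.082  0.0853 0.0896]
0.14 98 [0.0799 0.0838 0.0873]
```

Request:
{"fn": "move_arm", "kwargs": {
  "rows": [
    [0, 0, 0.005, -0.0063, -0.0395, 0, -1],
    [0, 0, 0.005, -0.0063, -0.0395, 0, -1],
    [0, 0, 0.005, -0.0063, -0.0395, 0, -1],
    [0, 0, 0.005, -0.0031, -0.02, 0, -1],
    [0, 0, 0.005, 0, 0, 0, -1],
    [0, 0, 0, 0, 0, 0, -1],
    [0, 0, 0, 0, 0, 0, -1],
    [0, 0, 0, 0, 0, 0, -1]
  ]
}}

```text
t: 10.75
tool_pos: [0.5316, -0.0103, 0.0952]
orientation: [[-0.9, 0.161, 0.405], [0.144, 0.987, -0.071], [-0.411, -0.005, -0.912]]
ft_force: [-0.4, 0.1, -1.6]
width: 0.269
gripper_force: 60.0
```

```bash
python3 lid.py
```

```text
10.75 [ 0.5316 -0.0103  0.0952] [-0.4  0.1 -1.6] [ 0.08  0.33 -0.05] [[-0.9, 0.161, 0.405], [0.144, 0.987, -0.071], [-0.411, -0.005, -0.912]]
side 1170
0.0 23 [0.0753 0.0765 0.0792]
0.02 91 [0.0806 0.1625 0.1662]
0.04 123 [0.1524 0.1563 0.1621]
0.06 112 [0.136  0.1434 0.1495]
0.08 118 [0.1191 0.1267 0.1337]
0.1 112 [0.1037 0.1101 0.1166]
0.12 93 [0.0845 0.0945 0.1011]
0.14 31 [0.0768 0.0799 0.0821]
top 2890
0.0 71 [0.0763 0.0797 0.0837]
0.02 184 [0.1063 0.165  0.17  ]
0.04 320 [0.1544 0.1601 0.1667]
0.06 299 [0.1389 0.146  0.1527]
0.08 282 [0.1221 0.13   0.1372]
0.1 279 [0.1067 0.1134 0.1207]
0.12 248 [0.0878 0.0974 0.1048]
0.14 81 [0.0796 0.0831 0.0876]
```

The lid has sprung free and stands at about 0.68 rad on the knife tip. I'll now swing it back along the hinge's arc with the blade.

Request:
{"fn": "move_arm", "kwargs": {
  "rows": [
    [0.0056, -0.0009, 0.0103, 0.0047, 0.0296, 0, -1],
    [0.0056, -0.0009, 0.0103, 0.0047, 0.0296, 0, -1],
    [0.0066, -0.001, 0.01, 0.0071, 0.0445, 0, -1],
    [0.0066, -0.001, 0.01, 0.0071, 0.0445, 0, -1],
    [0.0079, -0.0013, 0.0084, 0.0071, 0.0445, 0, -1],
    [0.0079, -0.0013, 0.0084, 0.0071, 0.0445, 0, -1],
    [0.0089, -0.0014, 0.0067, 0.0071, 0.0445, 0, -1],
    [0.0089, -0.0014, 0.0067, 0.0071, 0.0445, 0, -1]
  ]
}}

```text
t: 11.65
tool_pos: [0.5893, -0.0195, 0.1662]
orientation: [[-0.983, 0.159, 0.088], [0.158, 0.987, -0.021], [-0.09, -0.006, -0.996]]
ft_force: [-2.6, 0.2, -1.2]
width: 0.27
gripper_force: 60.0
```

```bash
python3 lid.py | head -3; python3 - <<'E'
from h import *
p=np.load("sideL.npz")["p"];q=np.load("topL.npz")["p"]
cv2.imwrite("pics/sl.png",np.hstack([cv2.resize(p[120:270,250:400,::-1],(400,400)),cv2.resize(q[130:280,240:390,::-1],(400,400))]))
E
```

```text
11.65 [ 0.5893 -0.0195  0.1662] [-2.6  0.2 -1.2] [0.04 0.39 0.08] [[-0.983, 0.159, 0.088], [0.158, 0.987, -0.021], [-0.09, -0.006, -0.996]]
side 909
-0.02 41 [0.2543 0.2798 0.2835]
```

View pics/sl.png

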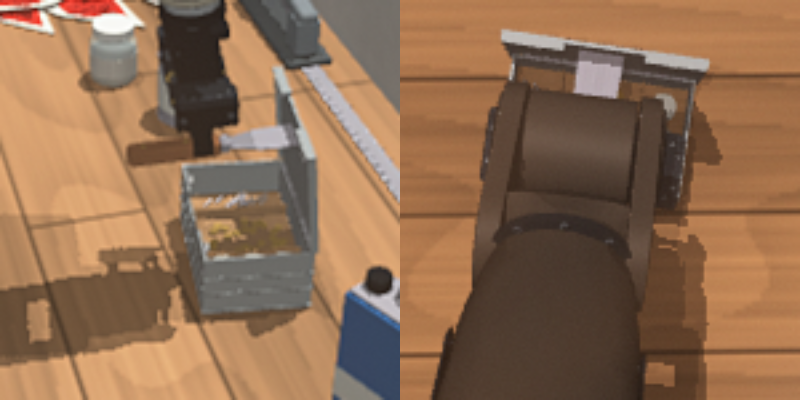

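The blade tip at about (285,138) is pushing the lid, which is nearly upright. I'll push it on towards its stop.

Request:
{"fn": "move_arm", "kwargs": {
  "rows": [
    [0.0089, -0.0014, 0.004, 0.007, 0.0445, 0, -1],
    [0.0079, -0.0013, 0.002, 0.007, 0.0445, 0, -1],
    [0.0079, -0.0013, 0, 0, 0, 0, -1],
    [0.0059, -0.001, 0, 0, 0, 0, -1],
    [0.0049, -0.0008, 0, 0, 0, 0, -1],
    [0, 0, 0, 0, 0, 0, -1],
    [0, 0, 0, 0, 0, 0, -1],
    [0, 0, 0, 0, 0, 0, -1]
  ]
}}

```text
t: 12.55
tool_pos: [0.6247, -0.0252, 0.1722]
orientation: [[-0.987, 0.158, 0.002], [0.158, 0.987, -0.007], [-0.003, -0.006, -1.0]]
ft_force: [0.2, 0.4, -1.8]
width: 0.27
gripper_force: 60.0
```

Request:
{"fn": "move_arm", "kwargs": {
  "rows": [
    [0.0039, -0.0006, 0, 0, 0, 0, -1],
    [0.0039, -0.0006, 0, 0, 0, 0, -1],
    [0, 0, 0, 0, 0, 0, -1],
    [0, 0, 0, 0, 0, 0, -1],
    [0, 0, 0, 0, 0, 0, -1],
    [0, 0, 0, 0, 0, 0, -1],
    [0, 0, 0, 0, 0, 0, -1],
    [0, 0, 0, 0, 0, 0, -1]
  ]
}}

```text
t: 13.35
tool_pos: [0.6306, -0.0261, 0.1716]
orientation: [[-0.987, 0.158, -0.004], [0.158, 0.987, -0.006], [0.003, -0.007, -1.0]]
ft_force: [-11.7, 1.3, 2.0]
width: 0.269
gripper_force: 60.0
```

```bash
python3 - <<'E'
from h import *
s=bot.sense();print(s["ft_force"],s["tool_pos"])
t=np.array([.988,-.157]);n=np.array([.157,.988]);N=np.array([.578,-.022])
for c in("side","top"):
    p,d,m=look(c);np.savez(c+"L.npz",p=p,d=d,K=m["camera_matrix"],T=m["world_from_camera"]);P=pts(d,m)
    a=(P[...,:2]-N)@t;b=(P[...,:2]-N)@n
    M=(np.abs(b)<.1)&(np.abs(b)>.05)&(a>.09)&(a<.22)
    for h in np.arange(.09,.24,.02):
        k=M&(P[...,2]>h)&(P[...,2]<h+.02)
        if k.sum()>5:print(c,round(h+.01,2),k.sum(),np.percentile(a[k],[10,50,90]).round(4))
p=np.load("sideL.npz")["p"];q=np.load("topL.npz")["p"]
cv2.imwrite("pics/sm.png",np.hstack([cv2.resize(p[120:270,250:400,::-1],(400,400)),cv2.resize(q[130:280,240:390,::-1],(400,400))]))
E
```

```text
[-11.65423877   1.3252759    2.00049593] [ 0.63056497 -0.02606647  0.17156611]
side 0.1 61 [0.1343 0.1372 0.1402]
side 0.12 43 [0.1408 0.144  0.1481]
side 0.14 61 [0.1471 0.1521 0.155 ]
side 0.16 81 [0.1544 0.1583 0.162 ]
side 0.18 73 [0.1616 0.1646 0.1693]
side 0.2 92 [0.1656 0.1704 0.1762]
side 0.22 8 [0.1662 0.1667 0.1697]
top 0.1 29 [0.1342 0.1372 0.1393]
top 0.12 37 [0.1399 0.1435 0.147 ]
top 0.14 41 [0.1477 0.1508 0.1539]
top 0.16 51 [0.1552 0.1584 0.162 ]
top 0.18 69 [0.1626 0.1657 0.1686]
top 0.2 157 [0.1657 0.1703 0.1777]
top 0.22 77 [0.167  0.1701 0.1746]
```

View pics/sm.png

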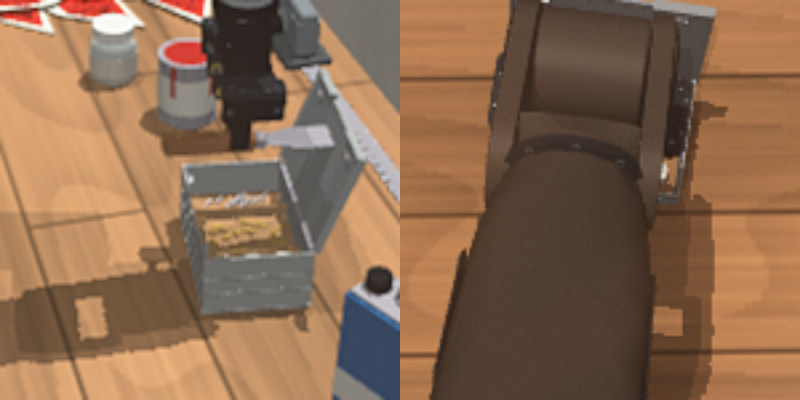

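The lid stands at about 1.92 rad, against its stop. I'll retreat and lay the knife down.

Request:
{"fn": "move_arm", "kwargs": {
  "rows": [
    [-0.02, 0.003, 0, 0, 0, 0, -1],
    [-0.0346, 0.0055, 0, 0, 0, 0, -1],
    [-0.0346, 0.0055, 0, 0, 0, 0, -1],
    [-0.0346, 0.0055, 0, 0, 0, 0, -1],
    [-0.02, 0.04, -0.015, 0, 0, 0, -1],
    [-0.02, 0.04, -0.025, 0, 0, 0, -1],
    [-0.02, 0.04, -0.025, 0, 0, 0, -1],
    [-0.015, 0.04, -0.025, 0, 0, 0, -1]
  ]
}}

```text
t: 14.25
tool_pos: [0.4343, 0.1524, 0.0829]
orientation: [[-0.987, 0.159, 0.003], [0.159, 0.987, -0.006], [-0.004, -0.006, -1.0]]
ft_force: [0.5, 0.6, -2.1]
width: 0.266
gripper_force: 60.0
```

Request:
{"fn": "move_arm", "kwargs": {
  "rows": [
    [0, 0.02, -0.02, 0, 0, 0, -1],
    [0, 0, -0.01, 0, 0, 0, -1],
    [0, 0, 0, 0, 0, 0, -1],
    [0, 0, 0, 0, 0, 0, -1],
    [0, 0, 0, 0, 0, 0, -1],
    [0, 0, 0, 0, 0, 0, -1],
    [0, 0, 0, 0, 0, 0, -1],
    [0, 0, 0, 0, 0, 0, -1]
  ]
}}

```text
t: 15.05
tool_pos: [0.435, 0.1709, 0.0535]
orientation: [[-0.987, 0.159, 0.002], [0.159, 0.987, -0.007], [-0.003, -0.006, -1.0]]
ft_force: [-0.1, -0.0, -0.8]
width: 0.27
gripper_force: 60.0
```

```bash
python3 - <<'E'
from h import *
s=bot.sense();print(s["ft_force"],s["moment"],s["tool_pos"],s["orientation"].round(3).tolist())
q=s["tool_pos"];o=s["orientation"];t=-o[:2,0];n=o[:2,1]
for c in("side","top"):
    p,d,m=look(c);P=pts(d,m);a=(P[...,:2]-q[:2])@t;b=(P[...,:2]-q[:2])@n;M=(np.abs(b)<.02)
    hsv=cv2.cvtColor(p,cv2.COLOR_RGB2HSV)
    for lo in np.arange(-.11,.13,.015):
        k=M&(a>lo)&(a<lo+.015)&(P[...,2]>.015)&(P[...,2]<.1)
        if k.sum()>4:print(c,round(lo+.0075,3),k.sum(),np.percentile(P[k][:,2],[10,50,90]).round(4))
    if c=="side":cv2.imwrite("pics/sn.png",cv2.resize(p[100:250,200:350,::-1],(600,600)))
E
```

```text
[-0.14755042 -0.0022111  -0.83859588] [ 0.0225687  -0.01928046 -0.02704372] [0.43496326 0.17091674 0.05351221] [[-0.987, 0.159, 0.002], [0.159, 0.987, -0.007], [-0.003, -0.006, -1.0]]
side -0.088 22 [0.051  0.0596 0.0651]
side -0.073 38 [0.0475 0.0603 0.0644]
side -0.058 33 [0.0457 0.0607 0.0664]
side -0.042 31 [0.049  0.0602 0.0652]
side -0.028 36 [0.0479 0.0614 0.0668]
side -0.013 22 [0.0467 0.061  0.0745]
side 0.002 15 [0.0424 0.0546 0.0704]
side 0.017 31 [0.0496 0.0601 0.0634]
side 0.033 21 [0.0504 0.0545 0.0621]
side 0.047 20 [0.0519 0.0543 0.0556]
side 0.062 27 [0.0518 0.0539 0.0579]
side 0.077 27 [0.0523 0.0545 0.0574]
side 0.092 24 [0.051  0.0549 0.058 ]
side 0.107 17 [0.0508 0.0536 0.0576]
top 0.062 19 [0.0534 0.0585 0.0614]
top 0.077 69 [0.0536 0.0573 0.061 ]
top 0.092 71 [0.0544 0.0582 0.0613]
top 0.107 49 [0.0547 0.0576 0.0624]
```

View pics/sn.png

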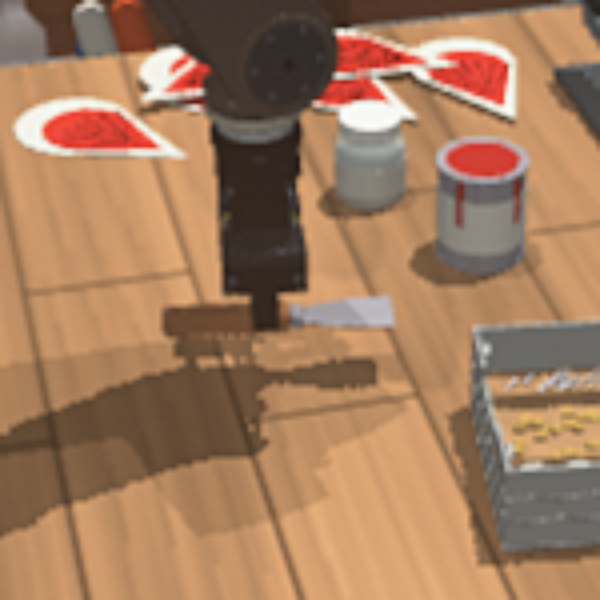

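The knife is still level in the grip and clear of everything, so I'll lower it and release.

Request:
{"fn": "move_arm", "kwargs": {
  "rows": [
    [0, 0, -0.015, 0, 0, 0, -1],
    [0, 0, -0.015, 0, 0, 0, -1],
    [0, 0, -0.008, 0, 0, 0, -1],
    [0, 0, -0.004, 0, 0, 0, -1],
    [0, 0, -0.002, 0, 0, 0, -1],
    [0, 0, -0.001, 0, 0, 0, -1],
    [0, 0, 0, 0, 0, 0, -1],
    [0, 0, 0, 0, 0, 0, -1]
  ]
}}

```text
t: 15.95
tool_pos: [0.4349, 0.1712, 0.0087]
orientation: [[-0.987, 0.158, 0.002], [0.158, 0.987, -0.007], [-0.003, -0.006, -1.0]]
ft_force: [-0.7, -0.4, 4.1]
width: 0.27
gripper_force: 60.0
```

On the bench now, with 4 N upward. I'll open the fingers and withdraw.

Request:
{"fn": "move_arm", "kwargs": {
  "rows": [
    [0, 0, 0, 0, 0, 0, 0.2],
    [0, 0, 0, 0, 0, 0, 0.2],
    [0, 0, 0, 0, 0, 0, 0.2],
    [0, 0, 0, 0, 0, 0, 0.2],
    [0, 0, 0, 0, 0, 0, 0.2],
    [0, 0, 0, 0, 0, 0, 0.2],
    [0, 0, 0, 0, 0, 0, 0.2],
    [0, 0, 0, 0, 0, 0, 0.2]
  ]
}}

```text
t: 16.75
tool_pos: [0.4347, 0.1712, 0.0082]
orientation: [[-0.987, 0.158, 0.002], [0.158, 0.987, -0.007], [-0.003, -0.007, -1.0]]
ft_force: [-0.1, 0.3, 0.0]
width: 0.601
gripper_force: 0.0
```

Request:
{"fn": "move_arm", "kwargs": {
  "rows": [
    [0, 0, 0.01, 0, 0, 0, 0.2],
    [0, 0, 0.02, 0, 0, 0, 0.2],
    [0, 0, 0.03, 0, 0, 0, 0.2],
    [0, 0, 0.03, 0, 0, 0, 0.2],
    [0, 0, 0.03, 0, 0, 0, 0.2],
    [0, 0, 0.03, 0, 0, 0, 0.2],
    [0, 0, 0, 0, 0, 0, 0.2],
    [0, 0, 0, 0, 0, 0, 0.2]
  ]
}}

```text
t: 17.55
tool_pos: [0.4347, 0.1712, 0.1589]
orientation: [[-0.987, 0.158, 0.003], [0.158, 0.987, -0.006], [-0.004, -0.006, -1.0]]
ft_force: [0.4, -0.4, 0.1]
width: 0.6
gripper_force: 0.0
```

```bash
python3 - <<'E'
from h import *
s=bot.sense();print(s["ft_force"],s["tool_pos"],s["width"])
p,d,m=look("side");cv2.imwrite("pics/so.png",cv2.resize(p[100:300,200:450,::-1],(750,600)))
E
```

```text
[ 0.3682635  -0.37749793  0.09032957] [0.43467325 0.17117183 0.15888411] 0.599834486483799
```

View pics/so.png

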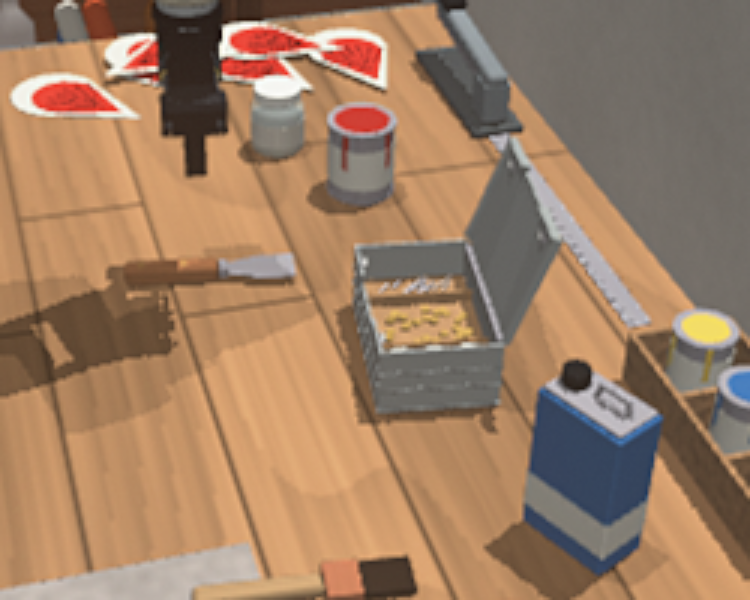

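The lid is fully back, the knife lies flat at about (205,270), and nothing else has moved.

```bash
python3 -c "
from cell import ticket
print(ticket.job_done())"
```

```text
the job is handed in; nothing more can be done
None
```

I levered the lid free with the knife and swung it back to its stop (about 1.9 rad). The knife lies flat on the bench, nothing else looked moved, and I handed the job in at about 17.6 s; no verdict came back.

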